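# Lay out the chart drawer for the next watch

### The job

Lay out the open chart drawer for the next watch: stand the sextant's little telescope upright on the middle of the dark mat in front of the sextant and, once it has been let go there, put the rubber eyepiece cap over the top of it. Lay the flashlight on the mat in front of the battery charger and the slide rule on the mat between those two mats, each centred on its mat and lengthwise along it. 'In front' means on the drawer-handle side; leave the pot of pencils standing where it is.

Things in the scene. Friction and masses are not known exactly. Their poses are not given: they have to be found in the camera images.
- sextant_front (a point): Fixed: aluminium sextant (fan-shaped frame, mirrors, black handle) held by a chrome spring clip on a brown wooden board of 200 (x) x 230 (y) x 12 mm, 95 mm high in all. Point at the middle of the board's front edge, which faces the robot and the drawer's handle, on the drawer floor; the board reaches 200 mm to +x. In the far part of the drawer, left or right.
- charger_front (a point): Fixed: grey plastic battery charger, 130 (x) x 170 (y) x 57 mm high, with four steel cells lying in a row in its bays. Point at the middle of its front edge, on the drawer floor; it reaches 130 mm to its +x from there. It stands in the far part of the drawer, on the side where the sextant is not.
- pad_sextant: Fixed flat dark grey non-slip mat, 150 (its own x, which runs roughly along world y) x 60 x 3 mm thick, its centre about 110 mm in front of the sextant's board (nearer the robot). Its place for: the telescope. Origin at the centre of its underside, on the drawer floor. The three mats are alike. The drawer floor is flat, at world z = 6 mm, and the drawer's side walls are 40 mm, its front 55 mm high.
- pad_charger: Fixed flat dark grey non-slip mat, 150 (its own x, roughly along world y) x 60 x 3 mm, its centre about 145 mm in front of the charger. Its place for: the flashlight. Origin at the centre of its underside.
- pad_middle: Fixed flat dark grey non-slip mat, 150 (its own x, roughly along world y) x 60 x 3 mm, lying between the other two mats. Its place for: the slide rule. Origin at the centre of its underside.
- telescope_mid (a point): Loose short aluminium telescope with a black grip band, standing upright on its wide end, 140 g, 64 mm high. Round about its own z: foot diameter 44 mm up to height 20, barrel diameter 34 mm from height 25 to 44 (grip here), eyepiece diameter 26 mm from height 46 to the flat top at 64. Point on its axis, half-way up (32 mm above its foot).
- cap_mid (a point): Loose black rubber (rigid) cap, a round cup lying mouth down on the drawer floor: outer diameter 40 mm, 22 mm high, closed top 6 mm thick, the hollow below 34 mm wide and 16 mm deep. It goes over the telescope's 26 mm eyepiece, with its closed top resting on the eyepiece's flat top (its centre is then 27 mm above the telescope's centre). 30 g. Point at its centre, 11 mm above its lower rim; z is its axis, up.
- flashlight_mid (a point): Loose red plastic flashlight of flat-sided section, lying on its flat underside along its own x: 132 mm long, handle 28 mm wide and 30 mm high from x = -66 to +26 mm, head 36 mm wide and 34 mm high from +26 to +66 mm with a glass lens at the end, 160 g. Point at the middle of its length, 15 mm above its underside; either end may point either way when laid down.
- rule_mid (a point): Loose flat steel slide rule lying along its own x: 150 long, 34 wide, 8 mm thick, 120 g, with a white middle strip and a clear cursor near its +x end (x = 40 to 60 mm, 11 mm high). Point at its centre, 4 mm above its underside; either end may point either way.
- pot_mid (a point): Bystander: loose steel pot of diameter 68 mm, 85 mm high, with three pencils rising to 135 mm, standing on the drawer floor near the left or the right side wall of the drawer. Point on its axis 42 mm above its foot. Not to be moved or tipped.

How it is judged:
By the outcome, as a careful person would: the job done as asked, in the order asked, and still so for the second after the job is handed in, with the robot touching nothing.
It also fails if it takes over 102 s, if anything falls off the work surface, if the arm or the gripper's body presses on something with over 40 N, if the wrist force passes 120 N, or if a joint passes its speed limit or range.

### The arm

A 6-joint arm with a two-finger parallel gripper is mounted at the origin on the work surface. World frame = base frame: x ahead of the robot, y to its left, z up, the work surface at z = 0. Lengths are in m, angles in rad, forces in N, time in s.
With the tool pointing down it reaches from about 0.3 to 0.85 m from the base axis. Payload 5.4 kg.
Tool frame: the origin (TCP) lies midway between the tips of the shut fingers; the grasp point (between the pads) lies 19 mm behind it (arm.pinch_z is the distance from the TCP to the grasp point, in m); z points along the fingers, y is the direction in which the jaws open and shut (so a half turn about z gives the same grasp; the last joint's range is limited). The gripper opens to 85 mm and grips with 20 to 120 N. Pads are 22 mm wide; open, the fingers measure 114 mm over their backs; the gripper's body (76 mm by 85 mm) begins 54 mm behind the grasp point. The pads swing forward as they close: fully open they stand 13 mm farther back than shut.
Start: joints at [-1.499, 0.158, 1.597, -0, 1.386, -0.21], TCP at [0.16, -0.552, 0.231] pointing down, gripper open.
Joint ranges: [-2.91, 2.91], [-0.94, 2.29], [0.18, 2.7], [-1.29, 4.43], [0.17, 2.64], [-3, 3]. Speed limits (rad/s): [2.57, 2.57, 3.14, 3.14, 3.14, 3.14].

### API

Orientations are given as a unit quaternion [x, y, z, w].
In Python, from rig import arm gives the robot as it stands. The module is installed in compiled form; this text tells all that it offers.
- The arm moves only by the tool servo_tool, never from a script. Its argument "moves" is text: rows parted by semicolons, each of 7 numbers parted by spaces: the turn, a rotation vector about the tool's x, y, z in rad, then the shift along the tool's x, y, z in cm, then the opening, from 0 (shut) to 1 (fully open). A call has 1 to 10 rows; each row shifts and turns the pose as measured when the row begins, along the tool's axes as they then stand; what a row does not reach is not made up. A row lasts 1/12 s, in which the tool goes at most 41.7 mm and 7.16 degrees, less where a joint would pass 70% of its speed; a pose out of reach is approached as far as the arm can. A call with a gripper value outside its range is refused whole. The fingers move at their own pace and stop on an object; "squeeze" is the grip in N (left out, the last holds). Time passes only in rows, so rows that do not move let the fingers close. It gives the time, the measured TCP pose, the force and the opening at its end, in the units of the state.
- arm.read_state(): the state, without advancing time (a new reading comes with each control period).
- arm.capture(name): name is "scene" or "top" or "wrist"; returns the picture (384x512x3 uint8, red, green, blue); there is no depth.
- arm.get_calibration(name): a dict with "camera_matrix" (3x3 intrinsics, pixels), "k1" (the pictures are not rectified: a ray, as slopes to the right and down, at radius r is drawn at 1 + k1 r^2 times it, then the intrinsics apply), "cam_to_world" (4x4, takes a point from camera to world coordinates). Camera axes: x right, y down, z forward; pixel columns grow to the right and rows downward; lengths in m; the calibration is good to about 2 mm. A picture is of the moment at which its call begins: read the wrist's pose just before it. get_calibration takes no time and is no camera call; for the wrist camera it gives the pose at the moment of the call.
- arm.job_done(): hands the job in, once; it reports no verdict.
The state is a dict: "time_s": time; "joint_pos": joint angles; "qd": joint speeds; "effort": joint torques, N m; "ee_pos": TCP position; "tool_rot": TCP orientation; "wrist_force": force on the tool from outside, world axes, zero at the start; "ft_torque": the same for the moment, N m; "grip_width": finger opening in m.
Only numpy, scipy, OpenCV 4.12 (cv2) and the standard library are available. Lean on these libraries where they do the work, as an engineer would, in place of code of your own. Each camera call takes 0.05 s, during which the arm holds its last target.

## Working session

There is one attempt and no reset: what is moved stays moved. The work goes in short steps, Python scripts to look and compute and a tool call to move; the robot and the scene stay as the last step left them, time stands still between calls to the robot, and variables do not carry over. Pictures are saved under pics/ and viewed, and the job is handed in when it is done.

Besides the shell and the picture viewer there is one more tool, called after "Request:" by a JSON object that holds its "fn" and its "kwargs". servo_tool: Moves the arm, as the interface text tells. Its arguments: {"type":"object","properties":{"moves":{"type":"string"},"squeeze":{"type":"number"}},"required":["moves"]}

```bash
ls; mkdir -p pics; python3 - <<'E'
from rig import arm
import cv2
for n in ("scene","top","wrist"):
    c=arm.get_calibration(n); print(n,c)
    im=arm.capture(n); cv2.imwrite(f"pics/{n}0.png",im[:,:,::-1])
print(arm.read_state(), arm.pinch_z)
E
```

```text
pics
scene {'camera_matrix': array([[482.78377406,   0.        , 259.69835876],
       [  0.        , 482.78377406, 185.90048767],
       [  0.        ,   0.        ,   1.        ]]), 'k1': 0.06469003686780846, 'cam_to_world': array([[-6.59397254e-01,  5.91695067e-01, -4.63780346e-01,
         1.22106931e+00],
       [ 7.51794658e-01,  5.19164392e-01, -4.06537976e-01,
         5.52118175e-01],
       [ 2.31726153e-04, -6.16737612e-01, -7.87168765e-01,
         1.09189270e+00],
       [ 0.00000000e+00,  0.00000000e+00,  0.00000000e+00,
         1.00000000e+00]])}
top {'camera_matrix': array([[398.36324625,   0.        , 251.14436216],
       [  0.        , 398.36324625, 190.92609977],
       [  0.        ,   0.        ,   1.        ]]), 'k1': -0.1130573518036678, 'cam_to_world': array([[ 4.12555616e-03, -9.80736032e-01,  1.95294176e-01,
         4.01093624e-01],
       [-9.99852090e-01, -7.84734212e-04,  1.71808955e-02,
         9.95359008e-03],
       [-1.66966693e-02, -1.95336171e-01, -9.80594208e-01,
         1.02744683e+00],
       [ 0.00000000e+00,  0.00000000e+00,  0.00000000e+0
[... 485 characters left out ...]
1.        ]])}
{'time_s': 0.15, 'joint_pos': array([-1.49909760e+00,  1.58931462e-01,  1.59795285e+00, -1.56543046e-06,
        1.38619018e+00, -2.10074306e-01]), 'qd': array([-0.00218877, -0.00221241, -0.00366791, -0.0008715 ,  0.00024564,
        0.00032626]), 'effort': array([ 5.63052872e-04, -3.96371734e+01, -3.31787968e+01, -2.95428144e-04,
        5.37827829e-03,  1.75198556e-05]), 'ee_pos': array([ 0.15984333, -0.55185093,  0.23052286]), 'tool_rot': array([ 9.90091608e-01,  1.40421007e-01,  5.04539540e-05, -7.39196113e-04]), 'wrist_force': array([ 0.35492899, -0.82650799, -1.00920823]), 'ft_torque': array([0.0351088 , 0.00693607, 0.01173051]), 'grip_width': 0.08514702001179336} 0.0187
```

View pics/scene0.png

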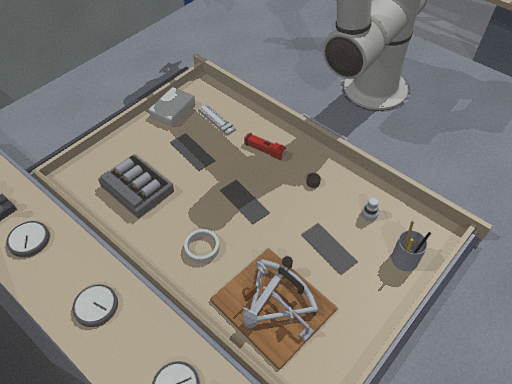

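View pics/top0.png

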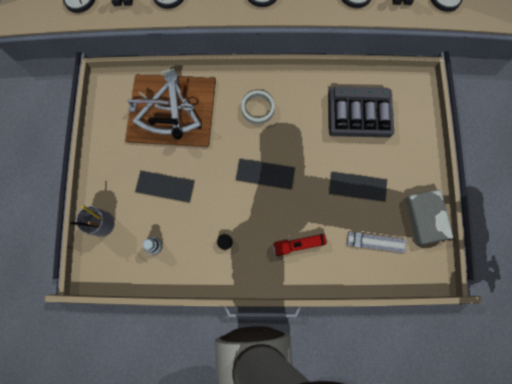

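View pics/wrist0.png

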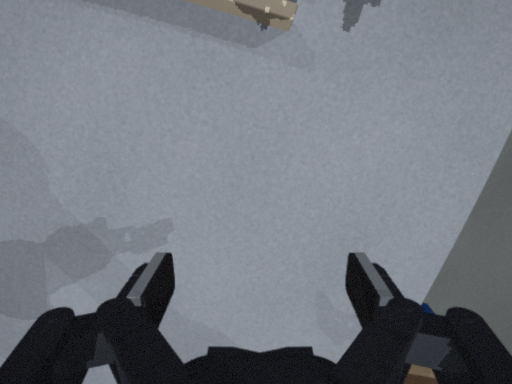

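The top view shows the sextant at far left (+y) with its mat at about (165,187). The charger is at far right with its mat at (358,187), and the middle mat is at (265,174). The telescope is at (152,245), the cap at (225,242), the flashlight at (300,244), the rule at (376,243) and the pot at (91,222). Next I'll enlarge crops.

```bash
cat > h.py <<'E'
import numpy as np, cv2
from rig import arm
def pix2w(cal,uv,z):
    K=cal["camera_matrix"];k=cal["k1"];T=cal["cam_to_world"]
    out=[]
    for (u,v) in np.atleast_2d(uv):
        d=np.array([(u-K[0,2])/K[0,0],(v-K[1,2])/K[1,1]]);p=d.copy()
        for _ in range(30): p=d/(1+k*(p@p))
        r=T[:3,:3]@np.array([p[0],p[1],1]);t=(z-T[2,3])/r[2]
        out.append(T[:3,3]+t*r)
    return np.array(out)
def w2pix(cal,P):
    K=cal["camera_matrix"];k=cal["k1"];T=cal["cam_to_world"]
    c=(np.atleast_2d(P)-T[:3,3])@T[:3,:3]
    s=c[:,:2]/c[:,2:]; s=s*(1+k*(s**2).sum(1))[:,None]
    return s*[K[0,0],K[1,1]]+[K[0,2],K[1,2]]
def crop(im,x0,y0,w,h,f,name):
    c=cv2.resize(im[y0:y0+h,x0:x0+w],None,fx=f,fy=f,interpolation=cv2.INTER_CUBIC).copy()
    for u in range((x0+9)//10*10,x0+w,10):
        cv2.line(c,((u-x0)*f,0),((u-x0)*f,6 if u%50 else 14),(0,255,255),1)
        if u%20==0: cv2.putText(c,str(u),((u-x0)*f+2,14),0,.35,(0,255,255),1)
    for v in range((y0+9)//10*10,y0+h,10):
        cv2.line(c,(0,(v-y0)*f),(6,(v-y0)*f),(0,255,255),1)
        if v%20==0: cv2.putText(c,str(v),(8,(v-y0)*f+4),0,.35,(0,255,255),1)
    cv2.imwrite(f"pics/{name}.png",c)
E
python3 - <<'E'
from h import *
im=cv2.imread("pics/top0.png")
crop(im,75,165,130,100,6,"tL"); crop(im,205,155,130,105,6,"tM"); crop(im,320,165,100,95,6,"tR")
E
```

```text
(no output)
```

View pics/tL.png

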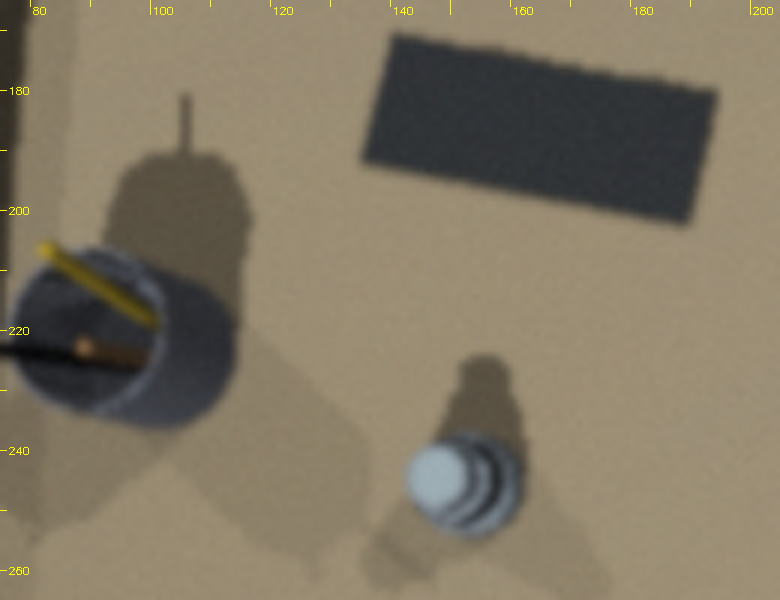

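View pics/tM.png

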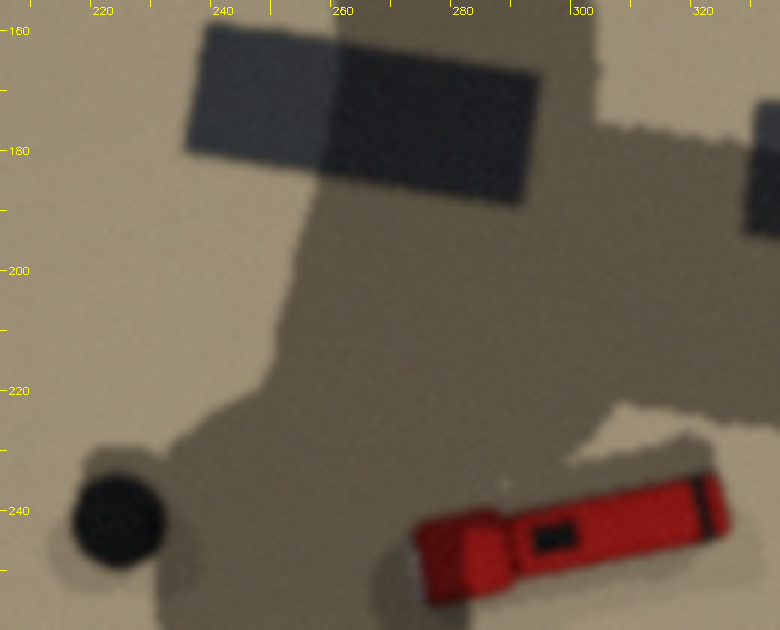

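View pics/tR.png

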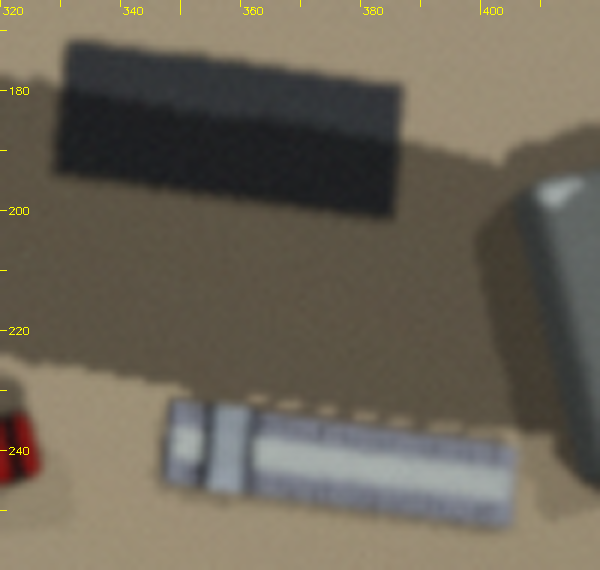

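```bash
cat > m.py <<'E'
from h import *
cal=arm.get_calibration("top")
def W(o,pts,z): return pix2w(cal,[((x+.5)/6-.5+o[0],(y+.5)/6-.5+o[1]) for x,y in pts],z)
L=(75,165);M=(205,155);R=(320,165)
def quad(n,o,pts,z):
    P=W(o,pts,z)[:,:2]; e1=(P[1]+P[2]-P[0]-P[3])/2; e2=(P[0]+P[1]-P[2]-P[3])/2
    print(n,"ctr",P.mean(0).round(4),"len",np.linalg.norm(e1).round(4),np.linalg.norm(e2).round(4),"ang(-y dir)",np.degrees(np.arctan2(e1[1],e1[0])).round(1),"e2",np.degrees(np.arctan2(e2[1],e2[0])).round(1))
quad("padS",L,[(393,32),(719,92),(689,227),(361,163)],.009)
quad("padM",M,[(208,25),(541,74),(521,206),(186,152)],.009)
quad("padC",R,[(67,40),(403,85),(393,218),(54,173)],.009)
quad("rule",R,[(168,397),(517,445),(510,529),(163,484)],.014)
quad("flash",M,[(414,525),(716,474),(730,533),(432,606)],.036)
print("tel top",W(L,[(437,476)],.07),"foot",W(L,[(472,484)],.026))
print("cap",W(M,[(120,521)],.028))
print("pot rim",W(L,[(88,330)],.091))
E
python3 m.py
```

```text
padS ctr [0.6173 0.2567] len 0.15 0.0608 ang(-y dir) -100.7 e2 -10.4
padM ctr [ 0.6506 -0.0089] len 0.1482 0.0592 ang(-y dir) -99.0 e2 -9.1
padC ctr [ 0.6173 -0.2523] len 0.1498 0.06 ang(-y dir) -97.6 e2 -7.7
rule ctr [ 0.4707 -0.2921] len 0.1512 0.0365 ang(-y dir) -97.9 e2 -6.8
flash ctr [ 0.4655 -0.0947] len 0.1271 0.0295 ang(-y dir) -78.5 e2 12.1
tel top [[0.46074221 0.27739802 0.07      ]] foot [[0.46028481 0.27448777 0.026     ]]
cap [[0.47117849 0.09345104 0.028     ]]
pot rim [[0.51633597 0.41919729 0.091     ]]
```

Request:
{"fn": "servo_tool", "kwargs": {"moves": "0 0 0.094 2.5 -2.5 0 1; 0 0 0.094 2.5 -2.5 0 1; 0 0 0.094 2.5 -2.5 0 1; 0 0 0 3 -2.7 0 1; 0 0 0 3 -2.7 0 1; 0 0 0 3 -2.7 0 1; 0 0 0 3 -2.7 0 1; 0 0 0 3 -2.7 0 1; 0 0 0 3 -2.7 0 1; 0 0 0 3 -2.7 0 1"}}

```text
time_s: 0.98
ee_pos: [0.4352, -0.2725, 0.2268]
tool_rot: [1.0, -0.015, -0.002, -0.002]
wrist_force: [0.2, -0.5, 0.4]
grip_width: 0.0854
```

Request:
{"fn": "servo_tool", "kwargs": {"moves": "0 0 0 0 -4 0 1; 0 0 0 0 -4 0 1; 0 0 0 0 -4 0 1; 0 0 0 0 -4 0 1; 0 0 0 0 -4 0 1; 0 0 0 0 -4 0 1; 0 0 0 0 -4 0 1; 0 0 0 0 -4 0 1; 0 0 0 0 -4 0 1; 0 0 0 0 -4 0 1"}}

```text
time_s: 1.82
ee_pos: [0.4469, 0.1433, 0.2259]
tool_rot: [1.0, -0.015, -0.002, -0.003]
wrist_force: [1.4, -0.7, -0.8]
grip_width: 0.0855
```

Request:
{"fn": "servo_tool", "kwargs": {"moves": "0 0 0 0.5 -4 0 1; 0 0 0 0.5 -4 0 1; 0 0 0 0.5 -3 0.5 1; 0 0 0 0.5 -2 0.5 1; 0 0 0 0 -1 0.5 1; 0 0 0 0 0 0 1"}}

```text
time_s: 2.32
ee_pos: [0.4675, 0.2962, 0.21]
tool_rot: [1.0, -0.01, -0.002, -0.004]
wrist_force: [-0.4, -0.4, -0.3]
grip_width: 0.0853
```

```bash
cat > cap.py <<'E'
import sys
from h import *
s=arm.read_state(); cal=arm.get_calibration("wrist"); im=arm.capture("wrist")[:,:,::-1]
n=sys.argv[1]; np.savez(f"pics/{n}.npz",K=cal["camera_matrix"],k=cal["k1"],T=cal["cam_to_world"])
cv2.imwrite(f"pics/{n}_raw.png",im)
crop(np.ascontiguousarray(im),0,0,512,384,1,n)
from scipy.spatial.transform import Rotation as R
print(s["time_s"],s["ee_pos"].round(4),np.degrees(R.from_quat(s["tool_rot"]).as_rotvec()).round(2),s["grip_width"])
m=R.from_quat(s["tool_rot"]).as_matrix(); print(m.round(3)); 
E
python3 cap.py w1
```

```text
2.3167 [0.4675 0.2962 0.21  ] [-179.51    1.8     0.44] 0.08526377005375353
[[ 1.    -0.02  -0.005]
 [-0.02  -1.     0.008]
 [-0.005 -0.008 -1.   ]]
```

View pics/w1.png

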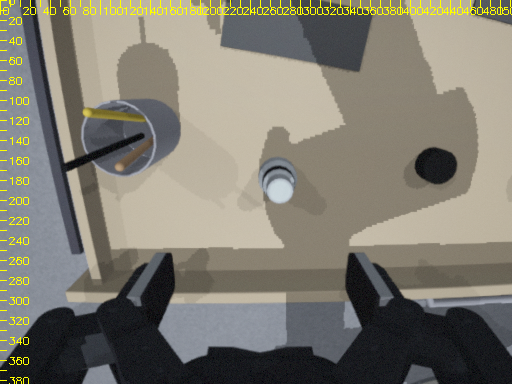

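```bash
cat > wp.py <<'E'
from h import *
def load(n):
    d=np.load(f"pics/{n}.npz"); return dict(camera_matrix=d["K"],k1=float(d["k"]),cam_to_world=d["T"])
def zoom(n,x0,y0,w,h,f,out): crop(cv2.imread(f"pics/{n}_raw.png"),x0,y0,w,h,f,out)
E
python3 - <<'E'
from wp import *
c=load("w1"); print(pix2w(c,[(280,190)],.07),pix2w(c,[(436,165)],.028))
zoom("w1",240,140,220,70,3,"w1z")
E
```

```text
[[0.45905427 0.2771436  0.07      ]] [[0.47225768 0.10022273 0.028     ]]
```

View pics/w1z.png

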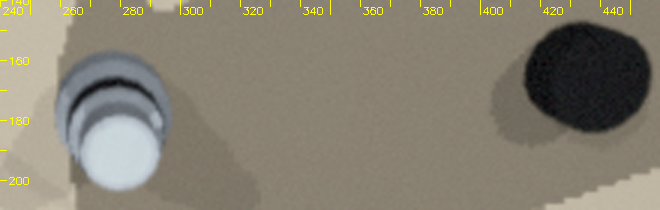

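Request:
{"fn": "servo_tool", "kwargs": {"moves": "-0.008 0.005 0 -0.7 1.9 1 1; 0 0 0 0 0 3.3 1; 0 0 0 0 0 3.3 1; 0 0 0 0 0 3.3 1; 0 0 0 0 0 2 1; 0 0 0 0 0 0 1"}}

```text
time_s: 2.87
ee_pos: [0.4635, 0.2674, 0.0816]
tool_rot: [1.0, -0.014, 0.004, 0.001]
wrist_force: [-0.6, -1.1, -0.4]
grip_width: 0.0852
```

```bash
python3 cap.py w2
```

```text
2.8667 [0.4635 0.2674 0.0816] [179.89  -2.52   0.8 ] 0.08522927978666227
[[ 1.    -0.028  0.009]
 [-0.028 -1.    -0.002]
 [ 0.009  0.001 -1.   ]]
```

View pics/w2.png

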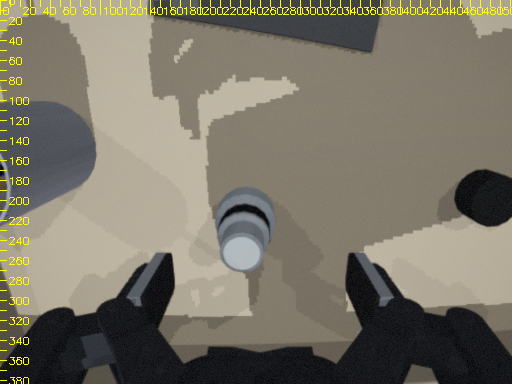

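```bash
python3 - <<'E'
from wp import *
c=load("w2"); print(pix2w(c,[(241.5,253)],.07))
for i in range(3):
    s=arm.read_state(); print(s["ee_pos"],s["tool_rot"],s["qd"].round(3),s["time_s"])
E
```

```text
[[0.45821908 0.27744904 0.07      ]]
[0.46436294 0.26766452 0.08340531] [ 9.99886386e-01 -1.40771854e-02  5.36466958e-03  5.18730966e-04] [ 0.014 -0.036 -0.06   0.007  0.02   0.006] 2.9167
[0.46436294 0.26766452 0.08340531] [ 9.99886386e-01 -1.40771854e-02  5.36466958e-03  5.18730966e-04] [ 0.014 -0.036 -0.06   0.007  0.02   0.006] 2.9167
[0.46436294 0.26766452 0.08340531] [ 9.99886386e-01 -1.40771854e-02  5.36466958e-03  5.18730966e-04] [ 0.014 -0.036 -0.06   0.007  0.02   0.006] 2.9167
```

Request:
{"fn": "servo_tool", "kwargs": {"moves": "0 -0.008 0 -0.4 -0.9 0 1; 0 0 0 0 0 0 1; 0 0 0 0 0 1.5 1; 0 0 0 0 0 1.5 1; 0 0 0 0 0 0 1"}}

```text
time_s: 3.33
ee_pos: [0.4675, 0.278, 0.063]
tool_rot: [1.0, -0.015, 0.009, -0.002]
wrist_force: [-0.4, -0.1, -0.7]
grip_width: 0.0852
```

```bash
python3 cap.py w3
```

```text
3.3333 [0.4675 0.278  0.063 ] [-179.75    2.74   -1.57] 0.08521725471938874
[[ 0.999 -0.03   0.017]
 [-0.031 -1.     0.004]
 [ 0.017 -0.004 -1.   ]]
```

View pics/w3.png

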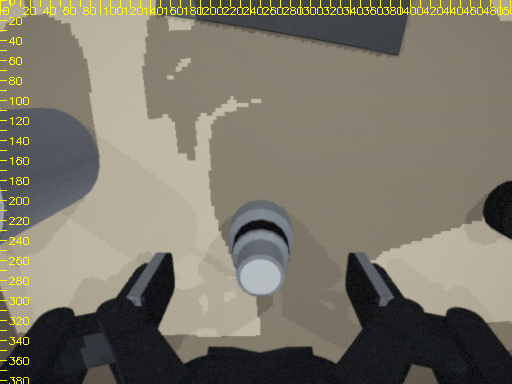

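Request:
{"fn": "servo_tool", "kwargs": {"moves": "0 0 0 0 0 0 1; 0 0 0 0 0 0 1; 0 0 0 0 0 0 1"}}

```text
time_s: 3.63
ee_pos: [0.4714, 0.2796, 0.0694]
tool_rot: [1.0, -0.015, 0.013, -0.003]
wrist_force: [-0.5, -0.6, 0.5]
grip_width: 0.0857
```

Request:
{"fn": "servo_tool", "kwargs": {"moves": "0 0 0 -1 0 0 1"}}

```text
time_s: 3.72
ee_pos: [0.4634, 0.2801, 0.0708]
tool_rot: [1.0, -0.015, 0.015, -0.004]
wrist_force: [0.1, 0.1, 0.6]
grip_width: 0.0854
```

Request:
{"fn": "servo_tool", "kwargs": {"moves": "0 0 0 0 0 0 1"}}

```text
time_s: 3.8
ee_pos: [0.4618, 0.2803, 0.0709]
tool_rot: [1.0, -0.015, 0.014, -0.004]
wrist_force: [0.2, -0.5, -0.3]
grip_width: 0.0856
```

Request:
{"fn": "servo_tool", "kwargs": {"moves": "0 -0.02 0 0 0 0 1"}}

```text
time_s: 3.88
ee_pos: [0.461, 0.2805, 0.0713]
tool_rot: [1.0, -0.015, 0.004, -0.004]
wrist_force: [-0.6, 0.2, 0.4]
grip_width: 0.0853
```

Request:
{"fn": "servo_tool", "kwargs": {"moves": "0 0 0 0 0 0 1"}}

```text
time_s: 3.97
ee_pos: [0.4612, 0.2806, 0.0716]
tool_rot: [1.0, -0.015, 0.004, -0.004]
wrist_force: [0.5, 0.1, -0.8]
grip_width: 0.0853
```

Request:
{"fn": "servo_tool", "kwargs": {"moves": "-0.008 -0.01 0 -0.2 0.3 1.1 1; 0 0 0 0 0 1.5 1; 0 0 0 0 0 1 1; 0 0 0 0 0 0.5 1"}}

```text
time_s: 4.3
ee_pos: [0.4605, 0.2775, 0.029]
tool_rot: [1.0, -0.015, -0.0, -0.0]
wrist_force: [0.3, -0.9, 0.4]
grip_width: 0.0854
```

Request:
{"fn": "servo_tool", "kwargs": {"moves": "0 0 0 0 0 0 0; 0 0 0 0 0 0.1 0; 0 0 0 0 0 0.1 0; 0 0 0 0 0 0.1 0; 0 0 0 0 0 0.1 0; 0 0 0 0 0 0.1 0", "squeeze": 40}}

```text
time_s: 4.8
ee_pos: [0.459, 0.2772, 0.0243]
tool_rot: [1.0, -0.015, -0.003, 0.001]
wrist_force: [-2.6, -1.6, 4.6]
grip_width: 0.0384
```

Request:
{"fn": "servo_tool", "kwargs": {"moves": "0 0 0 0 0 0 0; 0 0 0 0 0 0 0"}}

```text
time_s: 4.97
ee_pos: [0.4597, 0.2774, 0.0274]
tool_rot: [1.0, -0.014, -0.003, 0.001]
wrist_force: [-4.4, -3.1, 7.1]
grip_width: 0.0342
```

Request:
{"fn": "servo_tool", "kwargs": {"moves": "0 0 0 0 0 -2 0; 0 0 0 0 0 -3 0; 0 0 0 2 0.2 -2 0; 0 0 0 3.5 0.4 0 0; 0 0 0 3.5 0.4 0 0; 0 0 0 3.2 0.3 0 0; 0 0 0 2.2 0.2 0 0; 0 0 0 0.8 0 0 0; 0 0 0 0 0 0 0"}}

```text
time_s: 5.72
ee_pos: [0.6171, 0.2576, 0.1017]
tool_rot: [1.0, -0.013, -0.002, 0.001]
wrist_force: [-0.7, -0.6, -1.5]
grip_width: 0.0325
```

```bash
python3 cap.py w4
```

```text
5.7167 [0.6171 0.2576 0.1017] [179.84  -2.33  -0.32] 0.03254302048450927
[[ 1.    -0.026 -0.004]
 [-0.026 -1.    -0.002]
 [-0.004  0.003 -1.   ]]
```

View pics/w4.png

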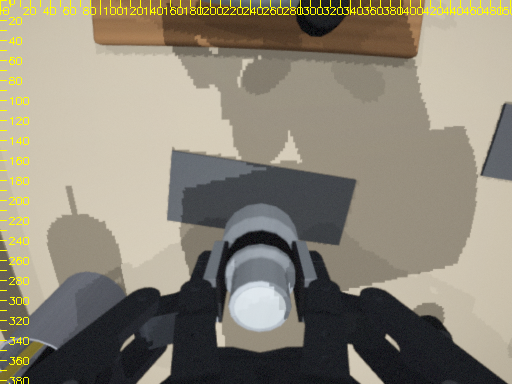

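```bash
python3 - <<'E'
from wp import *
c=load("w4"); P=pix2w(c,[(172,150),(355,180),(338,245),(168,220)],.009);print(P.round(4),P.mean(0)); print(pix2w(c,[(259,306)],.1443))
# mat drawn centre predicted 
print(w2pix(c,[[.6173,.2567,.009],[.6171,.2576,.1443],[.6171,.2576,.080]]))
E
```

```text
[[0.6587 0.3246 0.009 ]
 [0.6305 0.1791 0.009 ]
 [0.572  0.1896 0.009 ]
 [0.5995 0.335  0.009 ]] [0.61515939 0.25704688 0.009     ]
[[0.61768325 0.25738303 0.1443    ]]
[[259.80565701 197.78518672]
 [258.49681029 307.20054529]
 [258.63730977 236.32765538]]
```

Request:
{"fn": "servo_tool", "kwargs": {"moves": "0.002 0.004 0 -0.1 0.1 1.5 0; 0 0 0 0 0 2.2 0; 0 0 0 0 0 1.8 0; 0 0 0 0 0 0.8 0; 0 0 0 0 0 0.1 0; 0 0 0 0 0 0.1 0"}}

```text
time_s: 6.27
ee_pos: [0.6109, 0.2583, 0.0359]
tool_rot: [1.0, -0.011, -0.001, 0.0]
wrist_force: [-0.2, 0.5, -1.3]
grip_width: 0.0326
```

Request:
{"fn": "servo_tool", "kwargs": {"moves": "0 0 0 0.5 0.1 0.1 0; 0 0 0 0 0 0.1 0; 0 0 0 0 0 0.2 0"}}

```text
time_s: 6.52
ee_pos: [0.6169, 0.2579, 0.0344]
tool_rot: [1.0, -0.011, 0.001, -0.0]
wrist_force: [-0.1, 0.4, -2.0]
grip_width: 0.0328
```

Request:
{"fn": "servo_tool", "kwargs": {"moves": "0 -0.002 0 -0.1 0.1 0.2 0; 0 0 0 0 0 0.2 0; 0 0 0 0 0 0.2 0"}}

```text
time_s: 6.77
ee_pos: [0.6176, 0.257, 0.0317]
tool_rot: [1.0, -0.011, 0.001, -0.0]
wrist_force: [-8.3, -2.5, 17.5]
grip_width: 0.0325
```

Request:
{"fn": "servo_tool", "kwargs": {"moves": "0 0 0 0 0 -0.05 0; 0 0 0 0 0 0 0"}}

```text
time_s: 6.93
ee_pos: [0.6182, 0.2571, 0.0335]
tool_rot: [1.0, -0.011, 0.002, -0.001]
wrist_force: [-0.1, -0.4, -1.7]
grip_width: 0.0328
```

Request:
{"fn": "servo_tool", "kwargs": {"moves": "0 0 0 0 0 0 0.5; 0 0 0 0 0 0 0.8; 0 0 0 0 0 0 1; 0 0 0 0 0 0 1; 0 0 0 0 0 0 1; 0 0 0 0 0 0 1"}}

```text
time_s: 7.43
ee_pos: [0.6192, 0.2573, 0.0341]
tool_rot: [1.0, -0.011, 0.003, -0.001]
wrist_force: [1.0, 0.1, -0.6]
grip_width: 0.0855
```

Request:
{"fn": "servo_tool", "kwargs": {"moves": "0 0 0 -0.1 0 -1.5 1; 0 0 0 0 0 -3.3 1; 0 0 0 0 0 -3.3 1; 0 0 0 0 0 -2 1; 0 0 0 -1 0 0 1; 0 0 0 0 0 0 1"}}

```text
time_s: 7.93
ee_pos: [0.6063, 0.2572, 0.143]
tool_rot: [1.0, -0.011, 0.002, -0.001]
wrist_force: [0.7, 0.3, -0.7]
grip_width: 0.0854
```

```bash
python3 cap.py w5; python3 - <<'E'
from h import *
im=arm.capture("top"); cv2.imwrite("pics/top1.png",im[:,:,::-1])
E
```

```text
7.9333 [0.6063 0.2572 0.143 ] [-179.9     2.     -0.38] 0.08536739501977704
[[ 1.    -0.022  0.004]
 [-0.022 -1.     0.001]
 [ 0.004 -0.002 -1.   ]]
```

View pics/w5.png

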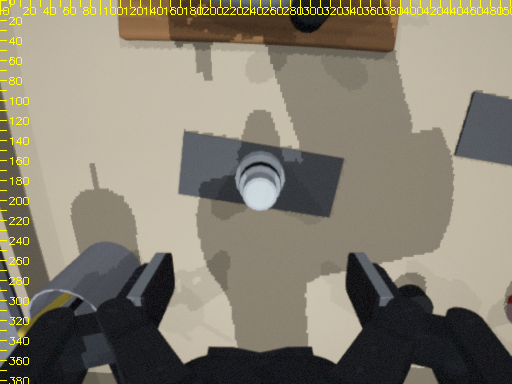

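```bash
python3 - <<'E'
from wp import *
zoom("w5",170,120,190,110,4,"w5z")
c=load("w5"); P=pix2w(c,[(184,131),(344,158),(330,216),(179,193)],.009);print(P.mean(0)); print(pix2w(c,[(260,193)],.073),pix2w(c,[(260.5,176)],.029))
E
```

```text
[0.61571425 0.25633924 0.009     ]
[[0.61848246 0.25628666 0.073     ]] [[0.62024345 0.25584292 0.029     ]]
```

View pics/w5z.png

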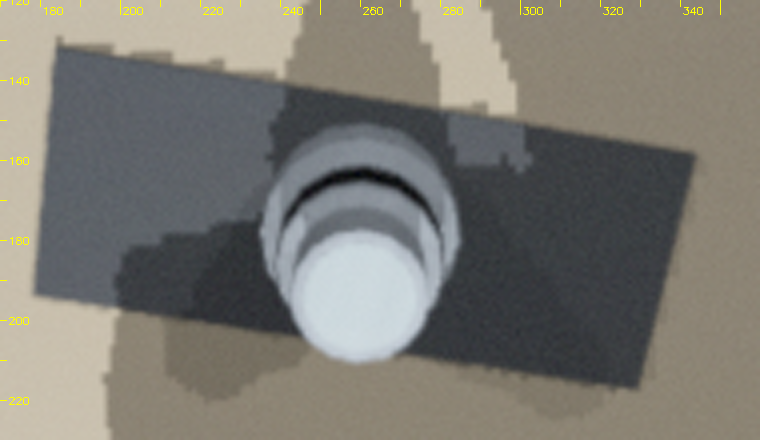

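Request:
{"fn": "servo_tool", "kwargs": {"moves": "0 0 0 -2.5 3 -0.3 1; 0 0 0 -2.5 3 0 1; 0 0 0 -2.5 3 0 1; 0 0 0 -2.5 3 0 1; 0 0 0 -2 2.5 0.5 1; 0 0 0 -1 1 0 1; 0 0 0 0 0 0.1 1; 0 0 0 0 0 0.1 1"}}

```text
time_s: 8.7
ee_pos: [0.4657, 0.0991, 0.1278]
tool_rot: [1.0, -0.011, -0.004, -0.0]
wrist_force: [-0.3, -0.3, -0.1]
grip_width: 0.0854
```

```bash
python3 cap.py w6
```

```text
8.7 [0.4657 0.0991 0.1278] [-179.96    1.96    0.81] 0.08543305902695036
[[ 1.    -0.022 -0.009]
 [-0.022 -1.     0.   ]
 [-0.009 -0.    -1.   ]]
```

View pics/w6.png

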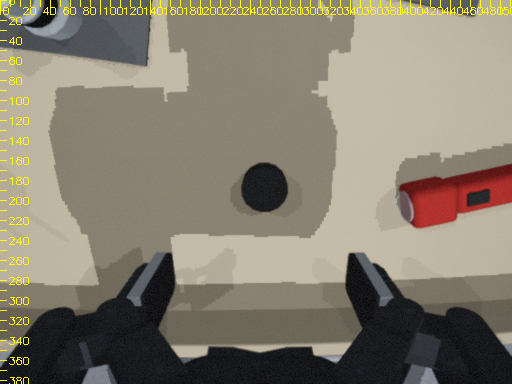

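```bash
python3 - <<'E'
from wp import *
zoom("w6",220,140,90,90,7,"w6z")
im=cv2.imread("pics/w6_raw.png",0)[150:225,225:305]; e=cv2.threshold(im,45,255,1)[1]
m=cv2.moments(e,True); u,v=m["m10"]/m["m00"]+225,m["m01"]/m["m00"]+150
print(u,v,m["m00"]); c=load("w6")
for z in(.028,.02):print(pix2w(c,[(u,v)],z))
t=np.linspace(0,6.28,40)
for z in(.028,.006):
  q=w2pix(c,np.c_[.4695+.02*np.cos(t),.0955+.02*np.sin(t),0*t+z]); print(q.min(0),q.max(0))
ys,xs=np.nonzero(e);print(xs.min()+225,xs.max()+225,ys.min()+150,ys.max()+150)
E
```

```text
264.03515850144095 187.0899135446686 1735.0
[[0.47235613 0.0948142  0.028     ]]
[[0.46989553 0.09475085 0.02      ]]
[239.51832534 167.08373674] [287.07463388 212.46430932]
[241.06640385 161.36339081] [285.00702653 203.62703301]
242 287 163 211
```

View pics/w6z.png

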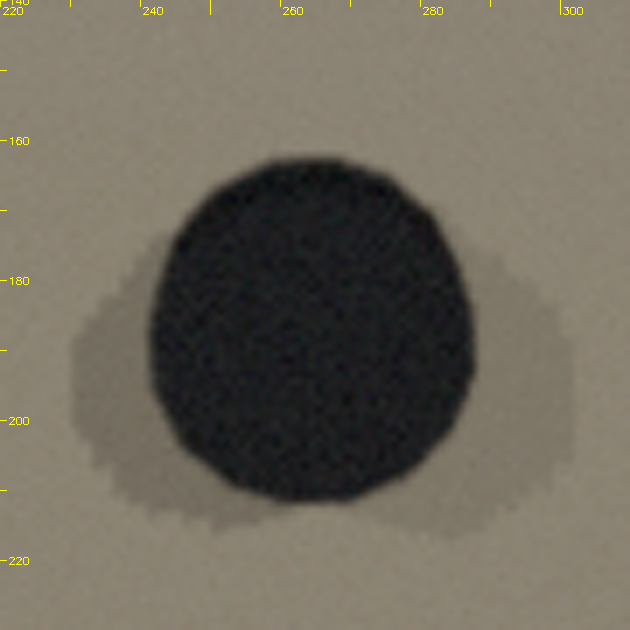

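Request:
{"fn": "servo_tool", "kwargs": {"moves": "0 0.009 0 0.4 0.4 1.5 1; 0 0 0 0 0 2.5 1; 0 0 0 0 0 2.3 1; 0 0 0 0 0 1.5 1; 0 0 0 0 0 0.1 1; 0 0 0 0 0 0.1 1"}}

```text
time_s: 9.25
ee_pos: [0.4777, 0.0994, 0.0461]
tool_rot: [1.0, -0.008, 0.004, -0.001]
wrist_force: [-0.3, -0.1, 0.5]
grip_width: 0.0853
```

Request:
{"fn": "servo_tool", "kwargs": {"moves": "0 -0.008 0 -0.8 0.4 0.1 1; 0 0 0 0 0 0.2 1; 0 0 0 0 0 0.2 1"}}

```text
time_s: 9.5
ee_pos: [0.4714, 0.0962, 0.0428]
tool_rot: [1.0, -0.007, 0.001, -0.001]
wrist_force: [0.4, -0.7, -0.4]
grip_width: 0.0853
```

Request:
{"fn": "servo_tool", "kwargs": {"moves": "0 -0.002 0 -0.2 0.1 0.8 1; 0 0 0 0 0 1.2 1; 0 0 0 0 0 0.8 1; 0 0 0 0 0 0.3 1; 0 0 0 0 0 0.1 1"}}

```text
time_s: 9.92
ee_pos: [0.4717, 0.0949, 0.0111]
tool_rot: [1.0, -0.007, 0.003, -0.001]
wrist_force: [0.1, 0.6, -0.8]
grip_width: 0.0854
```

Request:
{"fn": "servo_tool", "kwargs": {"moves": "0 -0.004 0 -0.2 0 0 0; 0 0 0 0 0 0 0; 0 0 0 0 0 0.05 0; 0 0 0 0 0 0.05 0; 0 0 0 0 0 0 0; 0 0 0 0 0 0 0; 0 0 0 0 0 0 0", "squeeze": 30}}

```text
time_s: 10.5
ee_pos: [0.4707, 0.0949, 0.0114]
tool_rot: [1.0, -0.007, 0.002, -0.001]
wrist_force: [0.5, -0.8, 0.1]
grip_width: 0.039
```

Request:
{"fn": "servo_tool", "kwargs": {"moves": "0 0 0 0 0 -2 0; 0 0 0 0 0 -3.5 0; 0 0 0 1 -1 -3.5 0; 0 0 0 2.5 -3 -1 0; 0 0 0 2.8 -3.2 0 0; 0 0 0 2.8 -3.2 0 0; 0 0 0 2.6 -3 0 0; 0 0 0 1.5 -1.5 0 0; 0 0 0 0.5 -0.6 0 0; 0 0 0 0 0 0.1 0"}}

```text
time_s: 11.33
ee_pos: [0.6117, 0.2527, 0.115]
tool_rot: [1.0, -0.009, 0.003, -0.002]
wrist_force: [-0.5, 0.2, -0.5]
grip_width: 0.0391
```

```bash
python3 cap.py w7
```

```text
11.3333 [0.6117 0.2527 0.115 ] [-179.75    1.55   -0.49] 0.039057965857211566
[[ 1.    -0.017  0.005]
 [-0.017 -1.     0.004]
 [ 0.005 -0.004 -1.   ]]
```

View pics/w7.png

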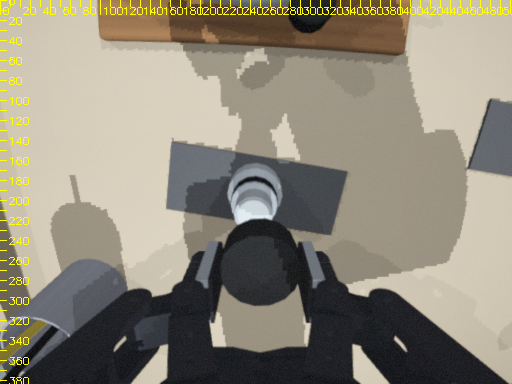

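```bash
python3 - <<'E'
from wp import *
c=load("w7");t=np.linspace(0,6.28,60)
def ext(cx,cy,zr):
  q=np.vstack([w2pix(c,np.c_[cx+r*np.cos(t),cy+r*np.sin(t),0*t+z]) for z,r in zr]);return q.min(0).round(1),q.max(0).round(1)
print("cap",ext(.6117,.2527,[(.1096,.02),(.1316,.02)]),ext(.6105,.2527,[(.1096,.02),(.1316,.02)]))
print("foot",ext(.618,.257,[(.009,.022),(.029,.022)]),"eye",ext(.618,.257,[(.073,.013)]))
zoom("w7",200,150,120,165,4,"w7z")
E
```

```text
cap (array([216.9, 215.5]), array([300.1, 305.5])) (array([217. , 217.6]), array([300. , 307.5]))
foot (array([226.3, 161.9]), array([281.6, 219.8])) eye (array([232.7, 195.6]), array([272.3, 232.5]))
```

View pics/w7z.png

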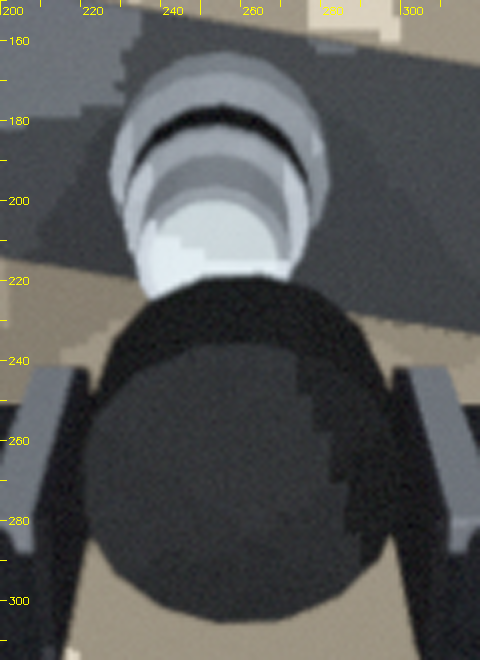

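Request:
{"fn": "servo_tool", "kwargs": {"moves": "-0.004 -0.005 0 0.6 -0.4 0.8 0; 0 0 0 0 0 0.6 0; 0 0 0 0 0 0.3 0; 0 0 0 0 0 0.1 0"}}

```text
time_s: 11.72
ee_pos: [0.6145, 0.2533, 0.0946]
tool_rot: [1.0, -0.009, -0.002, 0.001]
wrist_force: [0.2, 0.1, 0.0]
grip_width: 0.039
```

Request:
{"fn": "servo_tool", "kwargs": {"moves": "0.002 0.003 0 0.4 -0.4 0.2 0; 0 0 0 0 0 0.1 0; 0 0 0 0 0 0.1 0"}}

```text
time_s: 11.97
ee_pos: [0.6176, 0.2559, 0.0901]
tool_rot: [1.0, -0.01, -0.001, 0.0]
wrist_force: [-0.0, -0.5, 0.2]
grip_width: 0.0393
```

Request:
{"fn": "servo_tool", "kwargs": {"moves": "0 0.001 0 0.1 -0.15 0.4 0; 0 0 0 0 0 0.4 0; 0 0 0 0 0 0.4 0"}}

```text
time_s: 12.22
ee_pos: [0.6194, 0.2575, 0.0786]
tool_rot: [1.0, -0.01, 0.0, -0.0]
wrist_force: [-0.9, -0.2, 0.6]
grip_width: 0.0388
```

Request:
{"fn": "servo_tool", "kwargs": {"moves": "0 0 0 -0.1 0 0.3 0; 0 0 0 0 0 0.3 0; 0 0 0 0 0 0.2 0"}}

```text
time_s: 12.47
ee_pos: [0.6178, 0.2575, 0.0689]
tool_rot: [1.0, -0.01, -0.0, 0.0]
wrist_force: [0.3, -0.3, 0.2]
grip_width: 0.0389
```

Request:
{"fn": "servo_tool", "kwargs": {"moves": "0 0 0 0.05 0 0.2 0; 0 0 0 0 0 0.2 0; 0 0 0 0 0 0.1 0"}}

```text
time_s: 12.72
ee_pos: [0.618, 0.2574, 0.0628]
tool_rot: [1.0, -0.01, -0.001, 0.0]
wrist_force: [-0.3, -0.3, 0.0]
grip_width: 0.0389
```

Request:
{"fn": "servo_tool", "kwargs": {"moves": "0 0 0 0 0 0.05 0; 0 0 0 0 0 0 0.55; 0 0 0 0 0 0 0.7; 0 0 0 0 0 0 0.85; 0 0 0 0 0 0 1; 0 0 0 0 0 0 1; 0 0 0 0 0 0 1"}}

```text
time_s: 13.3
ee_pos: [0.6187, 0.2575, 0.063]
tool_rot: [1.0, -0.01, 0.0, 0.0]
wrist_force: [-0.7, -0.4, 0.3]
grip_width: 0.0852
```

Request:
{"fn": "servo_tool", "kwargs": {"moves": "0 0 0 0 0 -1.5 1; 0 0 0 0 0 -3 1; 0 0 0 0 0 -3 1; 0 0 0 -1 0 -1 1; 0 0 0 -1 0 0 1; 0 0 0 0 0 0 1"}}

```text
time_s: 13.8
ee_pos: [0.5986, 0.2578, 0.1569]
tool_rot: [1.0, -0.01, 0.001, -0.0]
wrist_force: [0.2, 0.4, -0.1]
grip_width: 0.0854
```

```bash
python3 cap.py w8; python3 - <<'E'
from h import *
im=arm.capture("scene"); cv2.imwrite("pics/sc2.png",im[:,:,::-1]); crop(np.ascontiguousarray(im[:,:,::-1]),290,170,130,110,6,"sc2z")
E
```

```text
13.8 [0.5986 0.2578 0.1569] [-1.7997e+02  1.8700e+00 -1.4000e-01] 0.08538168469917817
[[ 1.    -0.021  0.002]
 [-0.021 -1.     0.   ]
 [ 0.002 -0.    -1.   ]]
```

View pics/w8.png

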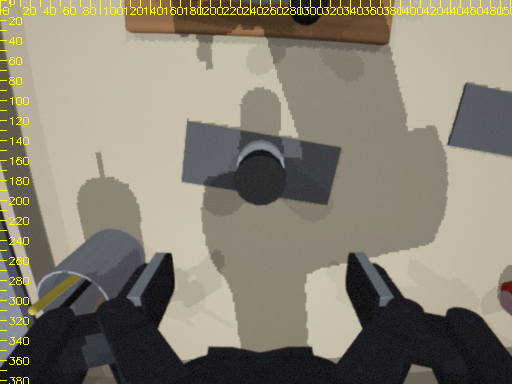

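View pics/sc2z.png

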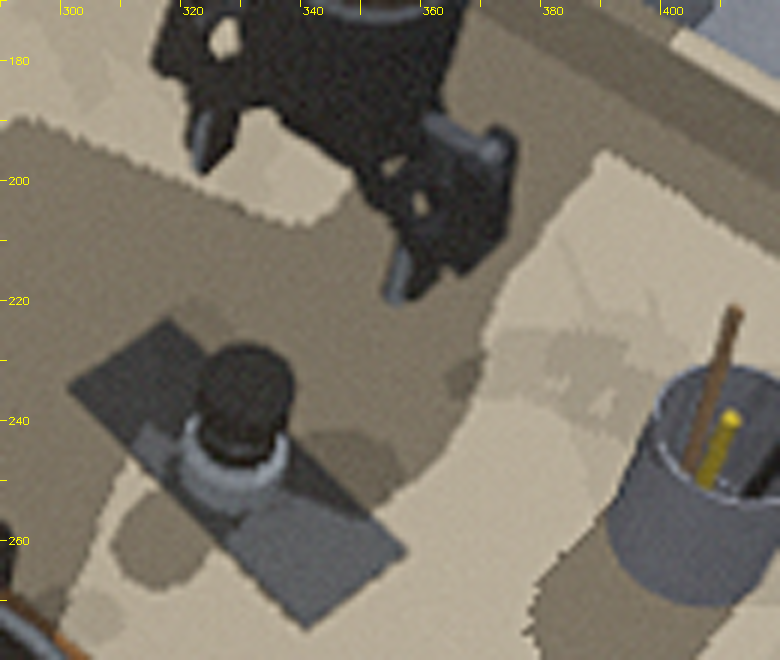

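The cap sits level on the telescope, which stands on its mat. Next is the flashlight.

Request:
{"fn": "servo_tool", "kwargs": {"moves": "0 0 0 -1.3 3.5 0 1; 0 0 0 -1.3 3.5 0 1; 0 0 0 -1.3 3.5 0 1; 0 0 0 -1.3 3.5 0 1; 0 0 0 -1.3 3.5 0 1; 0 0 0 -1.3 3.5 0 1; 0 0 0 -1.3 3.5 0 1; 0 0 0 -1.3 3.5 0 1; 0 0 0 -1.3 3.5 0 1; 0 0 0 -1 2.5 0 1"}}

```text
time_s: 14.73
ee_pos: [0.4619, -0.0896, 0.1508]
tool_rot: [1.0, -0.006, -0.002, -0.001]
wrist_force: [0.9, 0.5, -0.4]
grip_width: 0.0855
```

Request:
{"fn": "servo_tool", "kwargs": {"moves": "0 0 -0.12 0 0 0 1; 0 0 -0.12 0 0 0 1; 0 0 -0.12 0 0 0 1; 0 0 -0.12 0 0 0 1; 0 0 -0.12 0 0 0 1; 0 0 -0.12 0 0 0 1; 0 0 -0.12 0 0 0 1; 0 0 -0.12 0 0 0 1; 0 0 -0.12 0 0 0 1; 0 0 -0.12 0 0 0 1"}}

```text
time_s: 15.57
ee_pos: [0.4588, -0.0992, 0.1475]
tool_rot: [0.818, 0.575, -0.004, -0.005]
wrist_force: [-0.2, -0.8, 0.4]
grip_width: 0.0856
```

Request:
{"fn": "servo_tool", "kwargs": {"moves": "0 0 -0.12 0 0 0 1; 0 0 -0.12 0 0 0 1; 0 0 -0.12 0 0 0 1; 0 0 -0.12 0 0 0 1; 0 0 0 0 0 0 1; 0 0 0 0 0 0 1"}}

```text
time_s: 16.07
ee_pos: [0.4586, -0.1003, 0.1453]
tool_rot: [0.65, 0.76, -0.004, -0.009]
wrist_force: [-0.1, 0.7, -0.6]
grip_width: 0.0852
```

```bash
python3 cap.py w9
```

```text
16.0667 [ 0.4586 -0.1003  0.1453] [-116.34 -135.95    0.68] 0.08515296139428674
[[-0.154  0.988 -0.019]
 [ 0.988  0.155  0.006]
 [ 0.009 -0.018 -1.   ]]
```

View pics/w9.png

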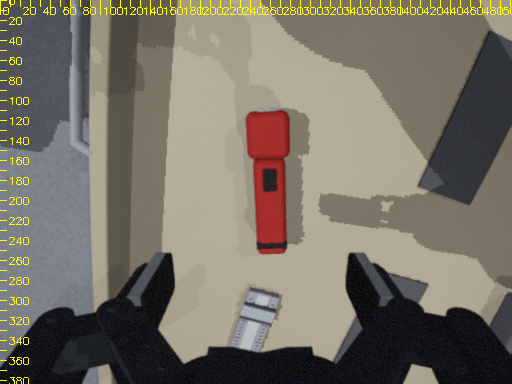

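```bash
python3 - <<'E'
from wp import *
zoom("w9",230,95,80,170,4,"w9z")
c=load("w9")
a,b=pix2w(c,[(267.5,114)],.04)[0],pix2w(c,[(271.5,251)],.036)[0]
print(a,b,np.linalg.norm(a-b),np.degrees(np.arctan2(*(a-b)[1::-1])))
E
```

```text
[ 0.45163631 -0.03269377  0.04      ] [ 0.47548571 -0.15436619  0.036     ] 0.12405228816125331 101.09012349124716
```

View pics/w9z.png

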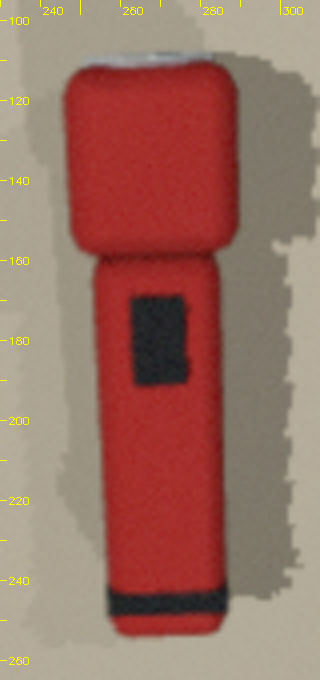

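```bash
python3 - <<'E'
from wp import *
c=load("w9")
n,t=pix2w(c,[(269,160),(271.8,252.5)],.036)[:,:2]; h=pix2w(c,[(268,111)],.04)[0,:2]
L=np.linalg.norm(n-t);d=(h-t)/np.linalg.norm(h-t)
print(n,t,h,L,np.linalg.norm(h-t),np.degrees(np.arctan2(d[1],d[0])))
m=(n-26e-3*d+t+66e-3*d+h-64e-3*d)/3; print("mid",m,"grasp +4",m+.004*d)
E
```

```text
[ 0.4590767  -0.07002611] [ 0.47602569 -0.15586981] [ 0.45165255 -0.03032988] 0.08750090658296723 0.12788403019622221 100.98709334108989
mid [ 0.46377635 -0.09326196] grasp +4 [ 0.463014   -0.08933528]
```

Request:
{"fn": "servo_tool", "kwargs": {"moves": "-0.018 -0.009 -0.035 0.9 0.6 0.3 1; 0 0 0 0 0 2.5 1; 0 0 0 0 0 3 1; 0 0 0 0 0 2 1; 0 0 0 0 0 0.3 1; 0 0 0 0 0 0.1 1"}}

```text
time_s: 16.62
ee_pos: [0.4659, -0.0916, 0.0626]
tool_rot: [0.643, 0.766, 0.001, 0.003]
wrist_force: [0.4, -0.5, 0.8]
grip_width: 0.0854
```

```bash
cat > to.py <<'E'
import sys
from h import *
from scipy.spatial.transform import Rotation as R
# usage: x y z yawdeg -> total turn, shift(cm) in tool axes
x,y,z,yaw=map(float,sys.argv[1:5]); s=arm.read_state(); M=R.from_quat(s["tool_rot"]).as_matrix()
c,sn=np.cos(np.radians(yaw)),np.sin(np.radians(yaw)); G=np.array([[c,sn,0],[sn,-c,0],[0,0,-1.]])
print("pos",s["ee_pos"].round(4),"turn",R.from_matrix(M.T@G).as_rotvec().round(4),"shift cm",(100*M.T@(np.array([x,y,z])-s["ee_pos"])).round(2),"w",s["grip_width"],"j6",s["joint_pos"][5].round(2),"F",s["wrist_force"].round(1))
E
python3 to.py .4637 -.090 .012 101.2
```

```text
pos [ 0.4659 -0.0916  0.0626] turn [ 0.0053  0.003  -0.0203] shift cm [ 0.21 -0.22  5.06] w 0.08544773125745764 j6 -0.63 F [ 0.4 -0.5  0.8]
```

Request:
{"fn": "servo_tool", "kwargs": {"moves": "0.005 0.003 -0.02 0.2 -0.2 0.8 1; 0 0 0 0 0 1.6 1; 0 0 0 0 0 1.4 1; 0 0 0 0 0 0.7 1; 0 0 0 0 0 0.2 1"}}

```text
time_s: 17.03
ee_pos: [0.4675, -0.0918, 0.0183]
tool_rot: [0.635, 0.773, 0.001, 0.004]
wrist_force: [0.2, 0.1, -1.1]
grip_width: 0.0852
```

```bash
python3 to.py .4637 -.090 .012 101.2
```

```text
pos [ 0.4675 -0.0918  0.0183] turn [0.0065 0.0049 0.    ] shift cm [ 0.26 -0.34  0.62] w 0.08523258641419554 j6 -0.64 F [ 0.2  0.1 -1.1]
```

Request:
{"fn": "servo_tool", "kwargs": {"moves": "0.006 0.005 0 0.2 -0.35 0.4 1; 0 0 0 0 0 0.3 1; 0 0 0 0 0 0.1 0; 0 0 0 0 0 0 0; 0 0 0 0 0 0 0; 0 0 0 0 0 0 0; 0 0 0 0 0 0 0; 0 0 0 0 0 0 0; 0 0 0 0 0 0 0; 0 0 0 0 0 0 0", "squeeze": 50}}

```text
time_s: 17.87
ee_pos: [0.4661, -0.0918, 0.0133]
tool_rot: [0.635, 0.773, 0.001, 0.003]
wrist_force: [-0.6, 0.2, -2.0]
grip_width: 0.0271
```

```bash
python3 to.py .4637 -.090 .012 101.2
```

```text
pos [ 0.4661 -0.0918  0.0133] turn [0.0048 0.0032 0.0002] shift cm [ 0.22 -0.2   0.13] w 0.027101787595755846 j6 -0.65 F [-0.6  0.2 -2. ]
```

Request:
{"fn": "servo_tool", "kwargs": {"moves": "0 0 0 0 0 -2 0; 0 0 0 0 0 -3.5 0; 0 0 0 -0.5 0.3 -2.5 0; 0 0 0 -3 2 0 0; 0 0 0 -3.4 2.2 0 0; 0 0 0 -3.4 2.2 0 0; 0 0 0 -3.4 2.2 0 0; 0 0 0 -2.5 1.6 0 0; 0 0 0 -1 0.6 0 0; 0 0 0 0 0 0 0"}}

```text
time_s: 18.7
ee_pos: [0.6094, -0.2422, 0.0925]
tool_rot: [0.634, 0.773, -0.0, -0.001]
wrist_force: [0.5, -0.6, -1.1]
grip_width: 0.027
```

Request:
{"fn": "servo_tool", "kwargs": {"moves": "0 0 0.1 0 0 0 0; 0 0 0.1 0 0 0 0; 0 0 0.1 0 0 0 0; 0 0 0 0 0 0 0; 0 0 0 0 0 0 0"}}

```text
time_s: 19.12
ee_pos: [0.6061, -0.2395, 0.089]
tool_rot: [0.746, 0.666, -0.001, -0.005]
wrist_force: [0.0, 0.6, -1.2]
grip_width: 0.0269
```

```bash
python3 to.py .6176 -.2503 .08 82.4; python3 cap.py w10
```

```text
pos [ 0.6061 -0.2395  0.089 ] turn [-0.0083 -0.0042  0.0196] shift cm [-0.94  1.27  0.88] w 0.026948244591771787 j6 -0.45 F [ 0.   0.6 -1.2]
19.1167 [ 0.6061 -0.2395  0.089 ] [-133.88 -119.54    0.2 ] 0.026948244591771787
[[ 0.113  0.994 -0.008]
 [ 0.994 -0.113  0.005]
 [ 0.004 -0.008 -1.   ]]
```

View pics/w10.png

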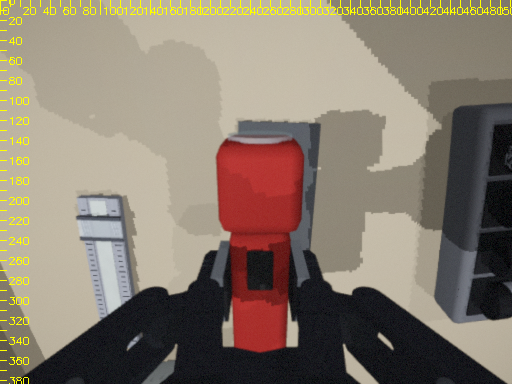

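```bash
python3 - <<'E'
from wp import *
c=load("w10")
def rect(cx,cy,yaw,z,L,Wd):
  a=np.radians(yaw);d=np.array([np.cos(a),np.sin(a)]);n=np.array([d[1],-d[0]])
  return w2pix(c,[[*(np.array([cx,cy])+d*L+n*s*Wd),z] for s in(-1,1)]).round(1)
print("mat far",rect(.6173,-.2523,82.4,.009,.075,.03))
yaw=np.degrees(np.arctan2(.994,.113)); print(yaw)
tcp=np.array([.6061,-.2395]); d=np.array([.113,.994]); m=tcp-.002*d
dz=.089-.0133
print("head front", rect(*m,yaw,.040+dz,.066,.018),"neck",rect(*m,yaw,.040+dz,.026,.018))
print(pix2w(c,[(239,121),(320,123)],.009))
E
```

```text
mat far [[239.3 120.1]
 [322.5 122. ]]
83.51433964858607
head front [[213.8 139.6]
 [307.9 139.8]] neck [[218.2 234.9]
 [303.3 235.2]]
[[ 0.59715256 -0.17461457  0.009     ]
 [ 0.65513905 -0.18244234  0.009     ]]
```

Request:
{"fn": "servo_tool", "kwargs": {"moves": "-0.008 -0.004 0.02 -0.9 1.25 0.9 0; 0 0 0 0 0 1.5 0; 0 0 0 0 0 1.5 0; 0 0 0 0 0 1.2 0; 0 0 0 0 0 0.4 0; 0 0 0 0 0 0.1 0"}}

```text
time_s: 19.67
ee_pos: [0.6154, -0.2468, 0.0285]
tool_rot: [0.749, 0.663, -0.0, -0.002]
wrist_force: [0.4, -0.6, -1.4]
grip_width: 0.027
```

```bash
python3 to.py .6176 -.2503 .0163 82.4
```

```text
pos [ 0.6154 -0.2468  0.0285] turn [-0.0033 -0.002   0.0115] shift cm [-0.32  0.26  1.21] w 0.027013616069680595 j6 -0.44 F [ 0.4 -0.6 -1.4]
```

Request:
{"fn": "servo_tool", "kwargs": {"moves": "-0.003 -0.002 0.012 -0.3 0.25 0.4 0; 0 0 0 0 0 0.3 0; 0 0 0 0 0 0.3 0"}}

```text
time_s: 19.92
ee_pos: [0.6175, -0.2499, 0.018]
tool_rot: [0.752, 0.659, -0.0, -0.0]
wrist_force: [0.0, -0.1, -1.5]
grip_width: 0.027
```

```bash
python3 to.py .6176 -.2503 .0163 82.4
```

```text
pos [ 0.6175 -0.2499  0.018 ] turn [-0.0003  0.     -0.0001] shift cm [-0.04  0.01  0.17] w 0.02704895232987793 j6 -0.43 F [ 0.  -0.1 -1.5]
```

Request:
{"fn": "servo_tool", "kwargs": {"moves": "0 0 0 0 0 0.1 0; 0 0 0 0 0 0.1 0"}}

```text
time_s: 20.08
ee_pos: [0.6178, -0.2501, 0.016]
tool_rot: [0.752, 0.659, -0.0, 0.0]
wrist_force: [0.0, 0.3, 0.1]
grip_width: 0.0269
```

Request:
{"fn": "servo_tool", "kwargs": {"moves": "0 0 0 0 0 0.05 0; 0 0 0 0 0 0 0.5; 0 0 0 0 0 0 1; 0 0 0 0 0 0 1; 0 0 0 0 0 0 1; 0 0 0 0 0 0 1; 0 0 0 0 0 -1 1; 0 0 0 0 0 -3 1; 0 0 0 0 0 -3 1; 0 0 0 0 0 -3 1"}}

```text
time_s: 20.92
ee_pos: [0.614, -0.2478, 0.1139]
tool_rot: [0.752, 0.659, -0.002, -0.006]
wrist_force: [0.3, 0.2, -0.2]
grip_width: 0.0857
```

```bash
python3 to.py .4707 -.2921 .15 82.1; python3 cap.py w11
```

```text
pos [ 0.614  -0.2478  0.1139] turn [-0.0108 -0.0048  0.0054] shift cm [ -6.27 -13.66  -3.49] w 0.08566529649645661 j6 -0.43 F [ 0.3  0.2 -0.2]
20.9167 [ 0.614  -0.2478  0.1139] [-134.94 -118.15    0.31] 0.08566529649645661
[[ 0.132  0.991 -0.01 ]
 [ 0.991 -0.132  0.006]
 [ 0.005 -0.011 -1.   ]]
```

View pics/w11.png

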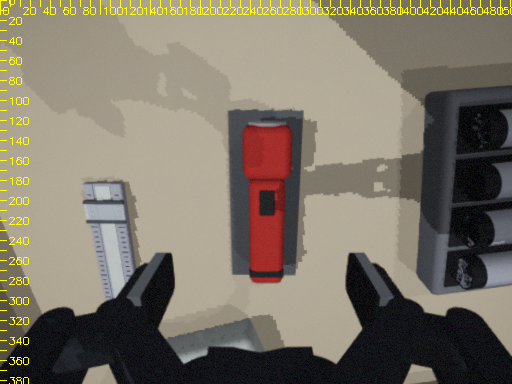

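```bash
python3 - <<'E'
from wp import *
c=load("w11")
P=pix2w(c,[(229,110),(303,111),(297,274),(233,274)],.009)[:,:2];print("mat",P.mean(0),np.linalg.norm(P[0]-P[3]))
t=pix2w(c,[(265.7,281)],.039)[0,:2];h=pix2w(c,[(267,126)],.043)[0,:2];n=pix2w(c,[(267,180)],.039)[0,:2]
d=(h-t)/np.linalg.norm(h-t);print(t,n,h,np.linalg.norm(h-t),np.degrees(np.arctan2(d[1],d[0])))
print((t+.066*d),n-.026*d,h-.064*d)
zoom("w11",210,100,110,190,3,"w11z")
E
```

```text
mat [ 0.61664524 -0.25267792] 0.14958634448538663
[ 0.60880845 -0.31431244] [ 0.62075406 -0.2276254 ] [ 0.62568714 -0.18807095] 0.127364846088339 82.38462992641584
[ 0.61755493 -0.24889456] [ 0.61730848 -0.25339608] [ 0.61720571 -0.25150647]
```

View pics/w11z.png

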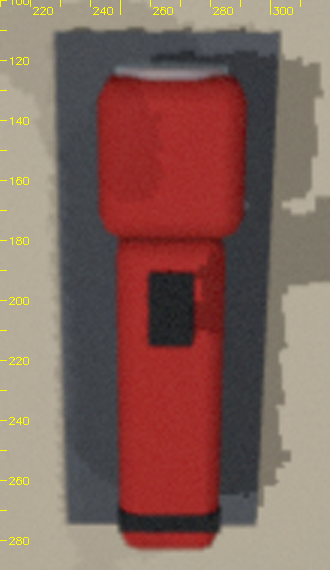

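Request:
{"fn": "servo_tool", "kwargs": {"moves": "-0.011 -0.005 0.005 -1.2 -2.8 0 1; 0 0 0 -1.2 -2.8 0 1; 0 0 0 -1.2 -2.8 0 1; 0 0 0 -1.2 -2.8 0 1; 0 0 0 -0.8 -1.8 0 1; 0 0 0 -0.3 -0.5 0 1; 0 0 0 0 0 0 1; 0 0 0 0 0 0 1"}}

```text
time_s: 21.63
ee_pos: [0.4773, -0.2947, 0.1325]
tool_rot: [0.753, 0.658, 0.004, 0.017]
wrist_force: [-0.1, -0.4, 0.6]
grip_width: 0.0855
```

```bash
python3 to.py .4707 -.2921 .05 82.1; python3 cap.py w12
```

```text
pos [ 0.4773 -0.2947  0.1325] turn [0.0313 0.016  0.0025] shift cm [ 0.31 -0.94  8.22] w 0.0854697126434989 j6 -0.64 F [-0.1 -0.4  0.6]
21.6333 [ 0.4773 -0.2947  0.1325] [134.12 117.1    0.76] 0.0854697126434989
[[ 0.135  0.99   0.029]
 [ 0.991 -0.135 -0.02 ]
 [-0.016  0.031 -0.999]]
```

View pics/w12.png

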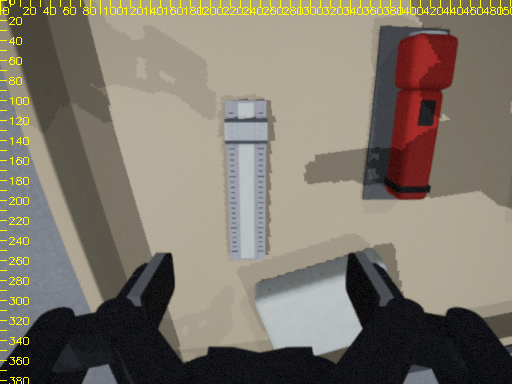

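```bash
python3 - <<'E'
from wp import *
zoom("w12",210,85,75,185,4,"w12z")
c=load("w12")
P=pix2w(c,[(223.5,100),(268,98.5),(266.5,259.5),(228.5,260)],.014)[:,:2];print(P.round(4),P.mean(0));a=(P[0]+P[1]-P[2]-P[3])/2;print(np.linalg.norm(a),np.degrees(np.arctan2(a[1],a[0])))
print("box",pix2w(c,[(256,280),(372,250)],.05),pix2w(c,[(256,280),(372,250)],.006),pix2w(c,[(256,300)],.006))
E
```

```text
[[ 0.461  -0.2163]
 [ 0.4974 -0.2201]
 [ 0.4769 -0.3701]
 [ 0.4399 -0.365 ]] [ 0.46881983 -0.29287201]
0.15083389542407544 82.07807616513848
box [[ 0.46615246 -0.36733144  0.05      ]
 [ 0.56861561 -0.35354006  0.05      ]] [[ 0.46278144 -0.39774252  0.006     ]
 [ 0.58540877 -0.38123707  0.006     ]] [[ 0.45923274 -0.42303749  0.006     ]]
```

View pics/w12z.png

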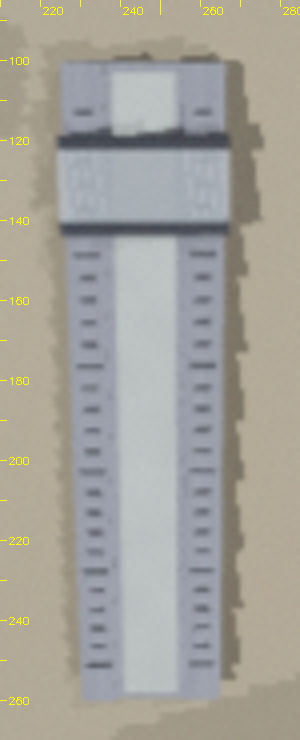

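```bash
python3 - <<'E'
from h import *
c=arm.get_calibration("top")
for z in(.006,.03,.06): print(z,pix2w(c,[(409,197),(418,240),(413,196),(420,241)],z)[:,:2].round(3).tolist())
c=arm.get_calibration("scene")
im=cv2.imread("pics/scene0.png"); crop(im,140,80,110,80,6,"scb")
E
```

```text
0.006 [[0.589, -0.389], [0.475, -0.405], [0.591, -0.4], [0.473, -0.41]]
0.03 [[0.584, -0.379], [0.473, -0.395], [0.587, -0.39], [0.471, -0.4]]
0.06 [[0.579, -0.368], [0.471, -0.383], [0.581, -0.378], [0.469, -0.388]]
```

View pics/scb.png

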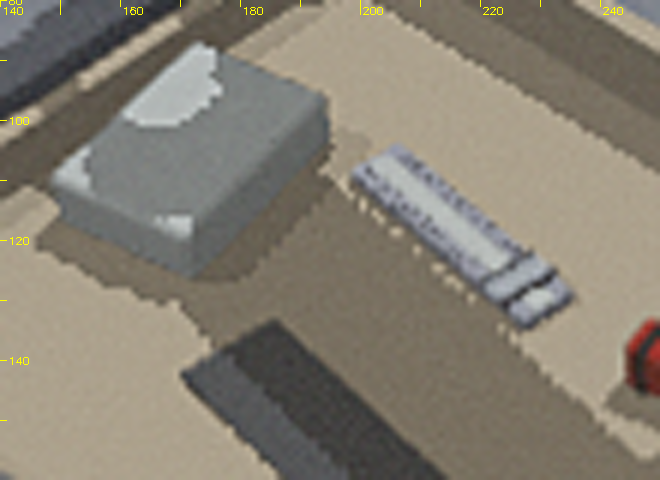

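Request:
{"fn": "servo_tool", "kwargs": {"moves": "0.031 0.016 0 0.7 -0.7 0.3 1; 0 0 0 0 0 2.5 1; 0 0 0 0 0 2.8 1; 0 0 0 0 0 1.8 1; 0 0 0 0 0 0.4 1; 0 0 0 0 0 0.1 1"}}

```text
time_s: 22.18
ee_pos: [0.4808, -0.2869, 0.0539]
tool_rot: [0.751, 0.66, 0.001, 0.004]
wrist_force: [0.2, 0.6, 0.4]
grip_width: 0.0855
```

```bash
python3 to.py .470 -.2875 .0065 82.1
```

```text
pos [ 0.4808 -0.2869  0.0539] turn [0.0082 0.004  0.0095] shift cm [-0.17 -1.1   4.73] w 0.08546186183052082 j6 -0.63 F [0.2 0.6 0.4]
```

Request:
{"fn": "servo_tool", "kwargs": {"moves": "0.008 0.004 0.009 -0.2 -1.1 0.5 1; 0 0 0 0 0 1.5 1; 0 0 0 0 0 1.3 1; 0 0 0 0 0 0.5 1; 0 0 0 0 0 0.1 1"}}

```text
time_s: 22.6
ee_pos: [0.4718, -0.2894, 0.0169]
tool_rot: [0.754, 0.657, 0.0, 0.003]
wrist_force: [-0.7, -0.5, -0.3]
grip_width: 0.0855
```

```bash
python3 to.py .470 -.2875 .0065 82.1
```

```text
pos [ 0.4718 -0.2894  0.0169] turn [0.0043 0.0036 0.0015] shift cm [ 0.17 -0.21  1.04] w 0.08551451760655658 j6 -0.63 F [-0.7 -0.5 -0.3]
```

Request:
{"fn": "servo_tool", "kwargs": {"moves": "0.004 0.003 0 0.1 -0.2 0.5 1; 0 0 0 0 0 0.3 1; 0 0 0 0 0 0.2 1; 0 0 0 0 0 0.1 1"}}

```text
time_s: 22.93
ee_pos: [0.4705, -0.2891, 0.0066]
tool_rot: [0.754, 0.657, -0.0, 0.001]
wrist_force: [-0.3, -0.4, 0.7]
grip_width: 0.0856
```

```bash
python3 to.py .470 -.2875 .0065 82.1;python3 cap.py w13
```

```text
pos [ 0.4705 -0.2891  0.0066] turn [0.0018 0.0018 0.0011] shift cm [ 0.15 -0.07  0.01] w 0.0855599968494571 j6 -0.63 F [-0.3 -0.4  0.7]
22.9333 [ 0.4705 -0.2891  0.0066] [ 1.3557e+02  1.1819e+02 -1.0000e-02] 0.0855599968494571
[[ 0.136  0.991  0.002]
 [ 0.991 -0.136 -0.002]
 [-0.002  0.002 -1.   ]]
```

View pics/w13.png

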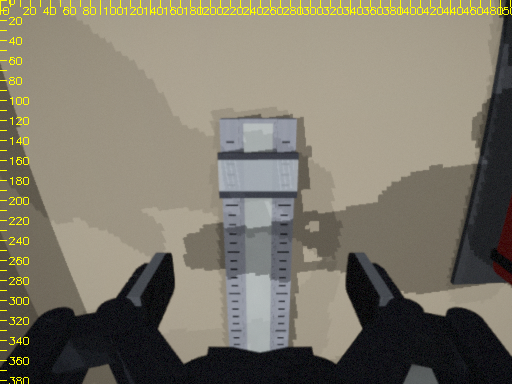

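Tool is centred over the rule between the fingers, with the cursor well ahead of the pads. Closing.

Request:
{"fn": "servo_tool", "kwargs": {"moves": "0 0 0 0 0 0 0; 0 0 0 0 0 0 0; 0 0 0 0 0 0 0; 0 0 0 0 0 0 0; 0 0 0 0 0 0 0; 0 0 0 0 0 0 0; 0 0 0 0 0 0 0", "squeeze": 50}}

```text
time_s: 23.57
ee_pos: [0.4715, -0.2899, 0.0081]
tool_rot: [0.754, 0.657, 0.0, 0.003]
wrist_force: [-0.6, -0.0, -1.3]
grip_width: 0.0315
```

```bash
python3 to.py .470 -.2875 .0065 82.1
```

```text
pos [ 0.4715 -0.2899  0.0081] turn [0.004  0.0034 0.0014] shift cm [ 0.22 -0.19  0.16] w 0.03145560036458048 j6 -0.63 F [-0.6 -0.  -1.3]
```

Request:
{"fn": "servo_tool", "kwargs": {"moves": "0 0 0 0 0 -1 0; 0 0 0 0 0 -2 0; 0 0 0 0 0 -2 0; 0 0 0 0 0 -1 0; 0 0 0 0 0 0 0"}}

```text
time_s: 23.98
ee_pos: [0.4698, -0.2881, 0.0701]
tool_rot: [0.754, 0.657, -0.0, 0.0]
wrist_force: [0.5, -0.6, -1.7]
grip_width: 0.0319
```

```bash
python3 to.py .470 -.2875 .0065 82.1; python3 cap.py w14
```

```text
pos [ 0.4698 -0.2881  0.0701] turn [-0.0002  0.0003  0.0014] shift cm [0.07 0.02 6.36] w 0.03193211130399222 j6 -0.63 F [ 0.5 -0.6 -1.7]
23.9833 [ 0.4698 -0.2881  0.0701] [ 1.3566e+02  1.1830e+02 -3.0000e-02] 0.03193211130399222
[[ 0.136  0.991 -0.   ]
 [ 0.991 -0.136 -0.   ]
 [-0.    -0.    -1.   ]]
```

View pics/w14.png

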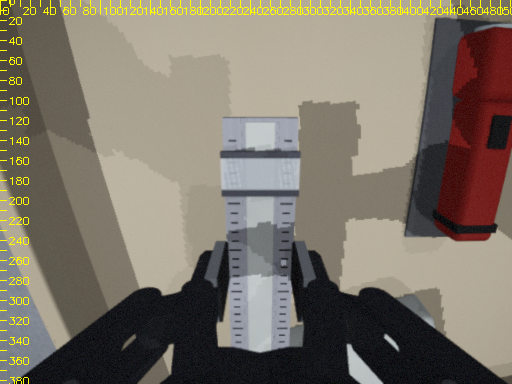

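```bash
python3 - <<'E'
from wp import *
c=load("w14");f=pix2w(c,[(260,117.5)],.076)[0,:2];d=np.array([.136,.991]);print(f,(f-np.array([.4698,-.2881]))@d,"lateral",(f-np.array([.4698,-.2881]))@np.array([.991,-.136]))
E
python3 to.py .6502 -.006 .09 81
```

```text
[ 0.47895487 -0.21764049] 0.07107043436115663 lateral -0.0005100154204938931
pos [ 0.4696 -0.288   0.0693] turn [-0.0007 -0.0001  0.0205] shift cm [30.39 14.06 -2.08] w 0.03196336822490573 j6 -0.63 F [ 0.2 -0.8 -1.1]
```

Request:
{"fn": "servo_tool", "kwargs": {"moves": "0 0 0 0 0 -1.5 0; 0 0 0 2 1 -0.5 0; 0 0 0 3.4 1.6 0 0; 0 0 0 3.4 1.6 0 0; 0 0 0 3.4 1.6 0 0; 0 0 0 3.4 1.6 0 0; 0 0 0 3.4 1.6 0 0; 0 0 0 3.4 1.6 0 0; 0 0 0 3 1.4 0 0; 0 0 0 2 1 0 0"}}

```text
time_s: 24.87
ee_pos: [0.6362, -0.0263, 0.0795]
tool_rot: [0.757, 0.653, -0.003, -0.006]
wrist_force: [0.8, -0.7, -1.5]
grip_width: 0.0322
```

Request:
{"fn": "servo_tool", "kwargs": {"moves": "0 0 0.02 1 0.4 0 0; 0 0 0 0 0 0 0; 0 0 0 0 0 0 0"}}

```text
time_s: 25.12
ee_pos: [0.6417, -0.0106, 0.075]
tool_rot: [0.762, 0.648, -0.004, -0.008]
wrist_force: [0.3, -0.9, -1.6]
grip_width: 0.0316
```

```bash
python3 to.py .6512 -.005 .06 81; python3 cap.py w15
```

```text
pos [ 0.6417 -0.0106  0.075 ] turn [-0.0178 -0.0034 -0.0038] shift cm [0.7  0.88 1.48] w 0.03164205263958088 j6 -0.05 F [ 0.3 -0.9 -1.6]
25.1167 [ 0.6417 -0.0106  0.075 ] [-136.41 -116.06    0.8 ] 0.03164205263958088
[[ 0.16   0.987 -0.017]
 [ 0.987 -0.16   0.006]
 [ 0.003 -0.018 -1.   ]]
```

View pics/w15.png

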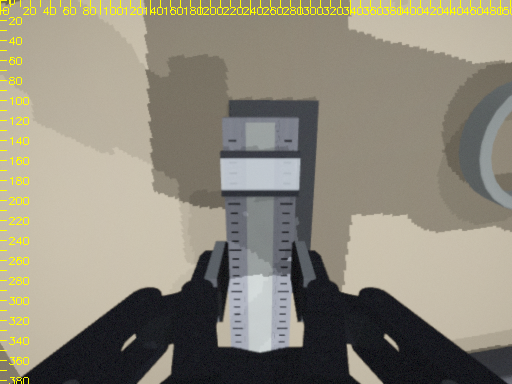

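```bash
python3 - <<'E'
from wp import *
c=load("w15");a=np.radians(81);d=np.array([np.cos(a),np.sin(a)]);n=np.array([d[1],-d[0]])
P=pix2w(c,[(230,100),(318.5,100.5)],.009)[:,:2];print(P,P.mean(0)-.075*d,np.linalg.norm(P[1]-P[0]), np.degrees(np.arctan2(*(P[1]-P[0])[::-1])))
E
```

```text
[[0.63298606 0.06989923]
 [0.69090415 0.06032289]] [ 0.65021252 -0.00896556] 0.058704433935580225 -9.388504095533387
```

Request:
{"fn": "servo_tool", "kwargs": {"moves": "-0.018 -0.003 -0.004 0.7 0.9 0.8 0; 0 0 0 0 0 1.5 0; 0 0 0 0 0 1.2 0; 0 0 0 0 0 0.8 0; 0 0 0 0 0 0.2 0; 0 0 0 0 0 0.1 0"}}

```text
time_s: 25.67
ee_pos: [0.6469, -0.0113, 0.0226]
tool_rot: [0.762, 0.647, -0.002, -0.002]
wrist_force: [0.1, -0.4, -0.9]
grip_width: 0.032
```

```bash
python3 to.py .6510 -.005 .0111 81
```

```text
pos [ 0.6469 -0.0113  0.0226] turn [-0.0065  0.0009 -0.0058] shift cm [0.69 0.31 1.14] w 0.03202024716418833 j6 -0.04 F [ 0.1 -0.4 -0.9]
```

Request:
{"fn": "servo_tool", "kwargs": {"moves": "-0.006 0 -0.006 0.7 0.3 0.3 0; 0 0 0 0 0 0.2 0; 0 0 0 0 0 0.2 0"}}

```text
time_s: 25.92
ee_pos: [0.6511, -0.0053, 0.0151]
tool_rot: [0.761, 0.649, -0.0, 0.0]
wrist_force: [0.5, 0.5, -0.3]
grip_width: 0.0321
```

```bash
python3 to.py .6510 -.005 .0111 81
```

```text
pos [ 0.6511 -0.0053  0.0151] turn [-0.0002  0.0009 -0.0005] shift cm [ 0.03 -0.02  0.4 ] w 0.03208215636212787 j6 -0.03 F [ 0.5  0.5 -0.3]
```

Request:
{"fn": "servo_tool", "kwargs": {"moves": "0 0 0 0 0 0.2 0; 0 0 0 0 0 0.15 0"}}

```text
time_s: 26.08
ee_pos: [0.6517, -0.005, 0.0119]
tool_rot: [0.76, 0.65, -0.0, 0.001]
wrist_force: [1.2, 0.0, -0.6]
grip_width: 0.0318
```

Request:
{"fn": "servo_tool", "kwargs": {"moves": "0 0 0 0 0 0.1 0; 0 0 0 0 0 0.05 0"}}

```text
time_s: 26.25
ee_pos: [0.652, -0.005, 0.0109]
tool_rot: [0.76, 0.65, 0.0, 0.001]
wrist_force: [-2.6, 1.2, 3.1]
grip_width: 0.0317
```

Contact. Release and rise.

Request:
{"fn": "servo_tool", "kwargs": {"moves": "0 0 0 0 0 0 0.5; 0 0 0 0 0 0 1; 0 0 0 0 0 0 1; 0 0 0 0 0 0 1; 0 0 0 0 0 0 1; 0 0 0 0 0 -1 1; 0 0 0 0 0 -3 1; 0 0 0 0 0 -3 1; 0 0 0 0 0 -3 1; 0 0 0 0 0 -2 1"}}

```text
time_s: 27.08
ee_pos: [0.6481, -0.0043, 0.1319]
tool_rot: [0.76, 0.649, -0.003, -0.003]
wrist_force: [1.0, -0.4, 0.5]
grip_width: 0.0854
```

```bash
python3 cap.py w16
```

```text
27.0833 [ 0.6481 -0.0043  0.1319] [-136.58 -116.67    0.58] 0.08537131109405398
[[ 0.156  0.988 -0.009]
 [ 0.988 -0.156  0.001]
 [-0.001 -0.009 -1.   ]]
```

View pics/w16.png

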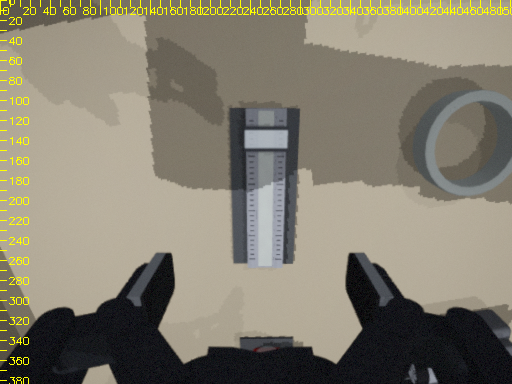

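```bash
python3 - <<'E'
from wp import *
c=load("w16")
zoom("w16",220,95,90,180,4,"w16z")
P=pix2w(c,[(230.5,107.5),(299,107.5),(293.5,263.5),(234,263.5)],.009)[:,:2];print(P.mean(0),np.linalg.norm(P[0]-P[3]))
Q=pix2w(c,[(266,108.5),(265,266.5)],.017)[:,:2];print(Q.mean(0),np.linalg.norm(Q[0]-Q[1]),np.degrees(np.arctan2(*(Q[0]-Q[1])[::-1])))
E
```

```text
[ 0.6499296  -0.00866743] 0.15054702850039262
[ 0.65108393 -0.00839484] 0.14832489306493118 81.01569498886354
```

View pics/w16z.png

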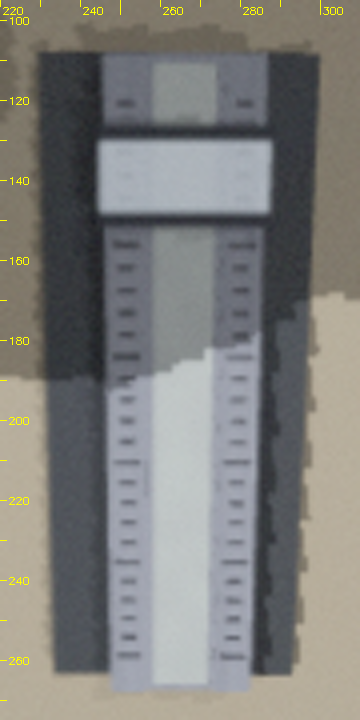

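Request:
{"fn": "servo_tool", "kwargs": {"moves": "0 0 0 0 -3 -3 1; 0 0 0 0 -3 -3 1; 0 0 0 0 -3 -2 1; 0 0 0 -3 -3 0 1; 0 0 0 -3 -3 0 1; 0 0 0 -3 -2 0 1; 0 0 0 -3 0 0 1; 0 0 0 -3 0 0 1; 0 0 0 0 0 0 1; 0 0 0 0 0 0 1"}}

```text
time_s: 27.97
ee_pos: [0.4568, -0.1293, 0.2209]
tool_rot: [0.759, 0.651, 0.001, 0.004]
wrist_force: [0.3, -0.4, -0.3]
grip_width: 0.0855
```

```bash
python3 - <<'E'
from h import *
for n in("scene","top"):
    im=np.ascontiguousarray(arm.capture(n)[:,:,::-1]); cv2.imwrite(f"pics/{n}F.png",im)
    if n=="top": crop(im,70,60,400,220,2,"topFz")
E
```

```text
(no output)
```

View pics/sceneF.png

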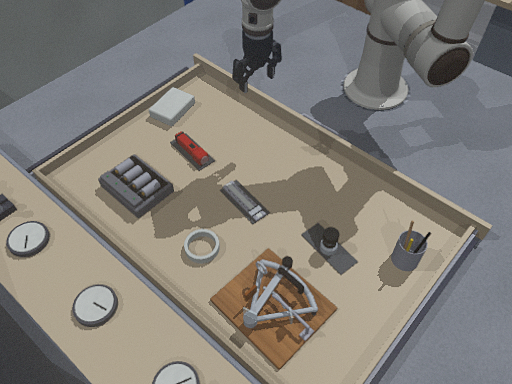

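View pics/topFz.png

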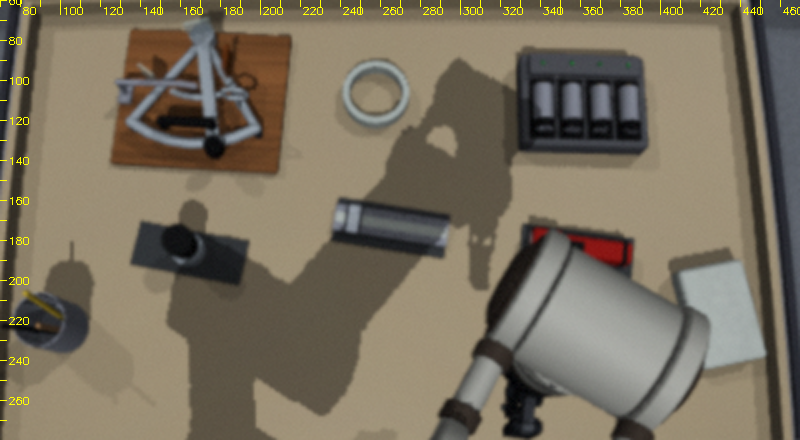

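The final views show the telescope capped and upright on its mat near (332,241) in the scene view. The flashlight and rule are lengthwise on their mats, and the pot is where it started.

```bash
python3 -c "
from rig import arm
print(arm.read_state()['time_s']); print(arm.job_done())"
```

```text
28.0667
the job is handed in; nothing more can be done
None
```

The job is done and handed in at about 28 s of the 102 s limit. The telescope stands upright on the mat in front of the sextant, and I put the cap over it after letting it go. The flashlight lies on the mat in front of the charger and the slide rule on the middle mat.

My last checks, from the wrist camera after each release:

| Item | Offset from mat centre | Angle to mat | Other |
|---|---|---|---|
| Telescope | about 2–3 mm, towards the sextant | upright | cap level on top in the scene view |
| Flashlight | about 2 mm | within about 0.5° | |
| Slide rule | about 1 mm | within about 0.5° | |

- **Disagreements:** the telescope's offset came out between 2 and 4.5 mm depending on which edge I measured; I took the lower figures. The three reference points on the flashlight differed by up to 4 mm.
- **Bystander and forces:** the pot looks unmoved in the final pictures. The largest wrist force I read was about 20 N, when the telescope was pressed down onto its mat. In the final pictures the open gripper was clear of everything.

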